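Set-up blocks back on their rack by height

ROBOT

A 6-joint arm with a two-finger parallel gripper is mounted at the origin on a cart in front of the work surface, level with it; the furniture and walls round the work are solid. World frame = base frame: x ahead of the robot, y to its left, z up, the work surface at z = 0. Lengths are in m, angles in rad, forces in N, time in s.
With the tool pointing down it reaches from about 0.25 to 0.775 m from the base axis. Payload 4 kg.
Tool frame: the origin (TCP) lies between the finger pads; the fingertips stand 25 mm ahead of it and the grasp point (between the pads) lies 6 mm ahead of it; z points along the fingers, y is the line along which they close (so a half turn about z gives the same grasp; the last joint's range is limited). The gripper opens to 94 mm and grips with 3 to 60 N. Pads are 16 mm wide; open, the fingers measure 119 mm over their backs; the gripper's body (75 mm by 177 mm) begins 78 mm behind the grasp point.
Start: joints at [1.189, 0.087, 1.371, -0, 1.684, -0.103], TCP at [0.151, 0.529, 0.231] pointing down, gripper open.
Joint ranges: [-3.1, 3.1], [-0.76, 2.03], [0.27, 2.55], [-1.08, 4.22], [0.17, 2.65], [-2.57, 2.57]. Speed limits (rad/s): [2.79, 2.79, 3.14, 3.14, 3.14, 3.14].

INTERFACE

Orientations are given as a 3x3 rotation matrix whose columns are the frame's x, y, z axes.
In Python, from cell import env gives the robot as it stands.
- The arm moves only by the shell command python3 -m crank 'ROWS'. ROWS is JSON, a list of rows, each a list of 3 entries, a list of its own where there are three numbers: the closure, from 0 (fully open) to 1 (shut), then the shift along the tool's x, y, z normalised to -1 to 1, where 1 is 0.3 m, then the turn, a rotation vector about the tool's x, y, z normalised to -1 to 1, where 1 is 90 degrees. A call has exactly 8 rows; each row is the pose to reach, as a shift and turn from the pose commanded when the call began, along the tool's axes at that moment; what a row does not reach only later rows make up. A row lasts 1/8 s, in which the tool goes at most 62.5 mm and 10.7 degrees, less where a joint would pass 70% of its speed; a pose out of reach is approached as far as the arm can. A call with a number of a shift or a turn outside -1 to 1 is refused whole. A call with a gripper value outside its range is refused whole. The fingers move at their own pace and stop on an object; the grip force is fixed at half the most. Time passes only in rows, so rows that repeat a pose let the fingers close, or fill a call up. It gives the time, the measured TCP pose, the force, the opening and the grip force at its end, in the units of the state.
- env.observe(): the state, without advancing time (a new reading comes with each control period).
- env.grab_frame(name): name is "scene" or "top" or "wrist"; returns a dict with "img" (384x512x3 uint8, red, green, blue), "fx", "fy", "cx", "cy" (pixels), "k1" (the pictures are not rectified: a ray, as slopes to the right and down, at radius r is drawn at 1 + k1 r^2 times it, then the intrinsics apply), "world_to_cam" (4x4, takes a point from world to camera coordinates); the wrist camera has in their place "T_tool_cam" (4x4, takes a point from camera to tool coordinates, whose origin is the TCP and whose axes are the flange's). Camera axes: x right, y down, z forward; pixel columns grow to the right and rows downward; lengths in m; the calibration is good to about 2 mm. A picture is of the moment at which its call begins: read the wrist's pose just before it. There is no depth.
- env.job_done(): hands the job in; it is judged then, once.
The state is a dict: "time_s": time; "q": joint angles; "qvel": joint speeds; "joint_torque": joint torques, N m; "tool_pos": TCP position; "eef_rot": TCP orientation; "wrist_force": force on the tool from outside, world axes, zero at the start; "wrist_torque": the same for the moment, N m; "opening": finger opening in m; "grip_force": force on a finger pad.
Only numpy, scipy, OpenCV 4.12 (cv2) and the standard library are available. Lean on these libraries where they do the work, as an engineer would, in place of code of your own. Each camera call takes 0.05 s, during which the arm holds its last target. There are 200 camera calls.

TASK

Put the four aluminium set-up blocks back on the wooden rack in order of height, one centred on the cork pad of each bay: the tallest in the bay next to the wax tin, then stepping down to the shortest next to the sharpening stone. Each must stand upright with the long side of its footprint running across the rack from front to back, as the cork pads do. Leave the tin and the stone where they are.

Things in the scene. Friction and masses are not known exactly. Their poses are not given: they have to be found in the camera images.
- block_100: tallest of four loose plain aluminium set-up blocks: an upright bar 100 mm tall, 46 mm (its own x) by 30 mm (its own y) in plan; origin at the centre of its underside, z up; starts standing on the table
- block_80: second tallest of four loose plain aluminium set-up blocks: an upright bar 80 mm tall, 46 mm (its own x) by 30 mm (its own y) in plan; origin at the centre of its underside, z up; starts standing on the table
- block_60: third tallest of four loose plain aluminium set-up blocks: an upright bar 60 mm tall, 46 mm (its own x) by 30 mm (its own y) in plan; origin at the centre of its underside, z up; starts standing on the table
- block_40: shortest of four loose plain aluminium set-up blocks: an upright bar 40 mm tall, 46 mm (its own x) by 30 mm (its own y) in plan; origin at the centre of its underside, z up; starts standing on the table
- pad_a: cork pad, 66 mm (own x, across the rack) by 50 mm (own y, along the row), 2 mm thick, fixed in the first, leftmost (+y) bay of the rack; origin at the centre of its underside, 16 mm above the table, so its top is at 18 mm. The rack is a fixed wooden board, 120 x 312 x 16 mm, with four bays at 75 mm pitch along y between ridges 8 mm wide, tops at 24 mm
- pad_b: cork pad, 66 mm (own x, across the rack) by 50 mm (own y, along the row), 2 mm thick, fixed in the second from the left bay of the rack; origin at the centre of its underside, 16 mm above the table, so its top is at 18 mm. The rack is a fixed wooden board, 120 x 312 x 16 mm, with four bays at 75 mm pitch along y between ridges 8 mm wide, tops at 24 mm
- pad_c: cork pad, 66 mm (own x, across the rack) by 50 mm (own y, along the row), 2 mm thick, fixed in the third from the left bay of the rack; origin at the centre of its underside, 16 mm above the table, so its top is at 18 mm. The rack is a fixed wooden board, 120 x 312 x 16 mm, with four bays at 75 mm pitch along y between ridges 8 mm wide, tops at 24 mm
- pad_d: cork pad, 66 mm (own x, across the rack) by 50 mm (own y, along the row), 2 mm thick, fixed in the fourth, rightmost (-y) bay of the rack; origin at the centre of its underside, 16 mm above the table, so its top is at 18 mm. The rack is a fixed wooden board, 120 x 312 x 16 mm, with four bays at 75 mm pitch along y between ridges 8 mm wide, tops at 24 mm
- wax_tin: round flat grey tin, 70 mm across and 28 mm high, loose on the table about 205 mm from the rack's middle, just beyond either its left or its right end; origin at the centre of its underside. It marks the end for the tallest block
- sharpening_stone: blue and yellow rectangular slip stone, 82 x 55 mm in plan and 22 mm high, loose on the table about 205 mm from the rack's middle, beyond the other end from the wax tin; its origin is at the centre of its underside. It marks the end for the shortest block
Mind the look-alikes: they are no part of the job. Leave any green or purple look-alike of the wax_tin alone.

How it is judged:
At the end, for the whole second after the job is handed in: Each block is centred within 12 mm of its bay's pad, in order of height from tallest beside the wax tin to shortest at the other end, standing on the pad within 0.08 rad of upright, its long side within 0.26 rad of the pads' x axis, released and at rest (((y of wax_tin in the frame of pad_a above -0.1125 m and horizontal distance between block_100 and pad_a below 0.012 m and horizontal distance between block_80 and pad_b below 0.012 m and horizontal distance between block_60 and pad_c below 0.012 m and horizontal distance between block_40 and pad_d below 0.012 m) or (y of wax_tin in the frame of pad_a below -0.1125 m and horizontal distance between block_100 and pad_d below 0.012 m and horizontal distance between block_80 and pad_c below 0.012 m and horizontal distance between block_60 and pad_b below 0.012 m and horizontal distance between block_40 and pad_a below 0.012 m)) and angle between each of block_100, block_80, block_60, block_40's own z axis and vertical below 0.08 rad and z of block_100 in the frame of pad_a between -0.002 and 0.006 m and angle between the x axis of each of block_100, block_80, block_60, block_40 and the x axis of pad_a, either way round below 0.26 rad and linear speed of each of block_100, block_80, block_60, block_40 below 0.02 m/s and z of block_80 in the frame of pad_a between -0.002 and 0.006 m and z of block_60 in the frame of pad_a between -0.002 and 0.006 m and z of block_40 in the frame of pad_a between -0.002 and 0.006 m); the robot touches nothing.
It fails at once if the wax tin or the sharpening stone is displaced by more than 20 mm (distance of any of wax_tin, sharpening_stone from where it was at the start of the episode above 0.02 m).
It also fails if it takes over 102 s, if anything falls off the work surface, if the arm or the gripper's body presses on something with over 40 N, if the wrist force passes 120 N, or if a joint passes its speed limit or range.

## Working session

There is one attempt and no reset: what is moved stays moved. The work goes in short steps, Python scripts to look and compute and a shell command to move; the robot and the scene stay as the last step left them, time stands still between calls to the robot, and variables do not carry over. Pictures are saved under pics/ and viewed, at most 14 in all, crops included, and the job is handed in when it is done.

```bash
ls; mkdir -p pics; python3 - <<'E'
from cell import env
import cv2,pickle
for n in ["scene","top"]:
    f=env.grab_frame(n); cv2.imwrite(f"pics/{n}0.png",f["img"][:,:,::-1]); pickle.dump(f,open(f"{n}0.pkl","wb"))
    print(n,f["fx"],f["fy"],f["cx"],f["cy"],f["k1"],f["world_to_cam"].round(3).tolist())
s=env.observe();print({k:(v if not hasattr(v,'round') else v.round(3).tolist()) for k,v in s.items()})
E
```

```text
pics
scene 438.7117640053655 438.7117640053655 258.9325692775444 187.53055826505866 0.0547745379790095 [[0.619, -0.785, -0.02, -0.246], [-0.426, -0.314, -0.849, 0.263], [0.66, 0.534, -0.528, 0.857], [0.0, 0.0, 0.0, 1.0]]
top 471.52528785435175 471.52528785435175 258.2462140461462 195.3211962096884 -0.12661346492007328 [[-0.014, -1.0, 0.003, 0.056], [-0.991, 0.013, -0.132, 0.475], [0.132, -0.005, -0.991, 1.475], [0.0, 0.0, 0.0, 1.0]]
{'time_s': 0.1, 'q': [1.189, 0.088, 1.372, -0.0, 1.684, -0.103], 'qvel': [0.001, -0.004, -0.004, 0.001, -0.0, -0.001], 'joint_torque': [0.004, -34.125, -30.33, 0.072, 0.03, -0.0], 'tool_pos': [0.151, 0.528, 0.229], 'eef_rot': [[-0.961, 0.275, -0.001], [0.275, 0.961, -0.002], [0.0, -0.002, -1.0]], 'wrist_force': [-0.956, 0.113, -0.127], 'wrist_torque': [-0.04, -0.011, -0.016], 'grip_force': 0.0, 'opening': 0.0938530201146732}
```

View pics/top0.png

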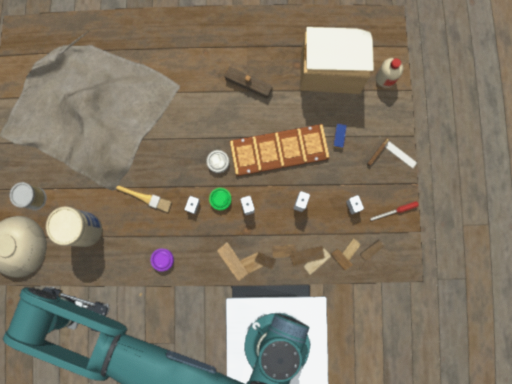

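View pics/scene0.png

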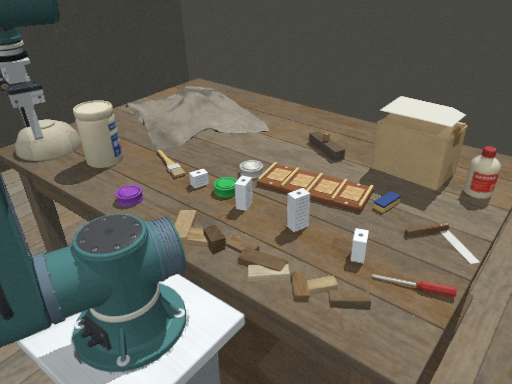

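Top view: rack at about (280,150), the grey tin at its left end (217,161), the blue stone at its right end (341,137). Blocks stand at (191,205), (248,205), (302,202) and (355,205). Tin candidates are grey (217,161), green (220,199) and purple (162,260), plus a far grey jar at (22,195). Only the grey one at (217,161) is flat and just beyond a rack end. I'll enlarge to confirm that and segment the blocks.

```bash
cat > h.py <<'E'
import numpy as np,cv2,pickle
def K(f): return np.array([[f["fx"],0,f["cx"]],[0,f["fy"],f["cy"]],[0,0,1.]])
def D(f): return np.array([f["k1"],0,0,0,0.])
def T_wc(f): return np.linalg.inv(f["world_to_cam"])
def rays(f,px,T=None):
    T=T_wc(f) if T is None else T
    u=cv2.undistortPoints(np.float64(px).reshape(-1,1,2),K(f),D(f)).reshape(-1,2)
    d=np.c_[u,np.ones(len(u))]@T[:3,:3].T
    return T[:3,3],d
def plane(f,px,z,T=None):
    o,d=rays(f,px,T); return o+d*((z-o[2])/d[:,2])[:,None]
def tri(f1,p1,f2,p2,T1=None,T2=None):
    o1,d1=rays(f1,[p1],T1);o2,d2=rays(f2,[p2],T2);d1=d1[0];d2=d2[0]
    s=np.linalg.lstsq(np.c_[d1,-d2],o2-o1,rcond=None)[0]
    a=o1+s[0]*d1;b=o2+s[1]*d2
    return (a+b)/2,np.linalg.norm(a-b)
def proj(f,P):
    w=f["world_to_cam"]; return cv2.projectPoints(np.float64(P).reshape(-1,3),cv2.Rodrigues(w[:3,:3])[0],w[:3,3],K(f),D(f))[0].reshape(-1,2)
E
python3 - <<'E'
import pickle,cv2,numpy as np
t=pickle.load(open("top0.pkl","rb"))["img"];s=pickle.load(open("scene0.pkl","rb"))["img"]
a=cv2.resize(t[115:225,170:370],None,fx=4,fy=4,interpolation=cv2.INTER_CUBIC)
b=cv2.resize(s[150:270,180:400],None,fx=3.6,fy=3.6,interpolation=cv2.INTER_CUBIC)
cv2.imwrite("pics/top_c.png",a[:,:,::-1]);cv2.imwrite("pics/scene_c.png",b[:,:,::-1])
E
```

```text
(no output)
```

View pics/top_c.png

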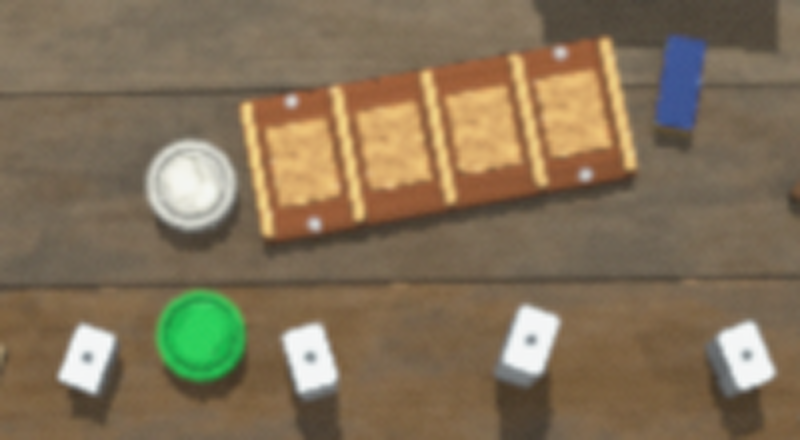

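View pics/scene_c.png

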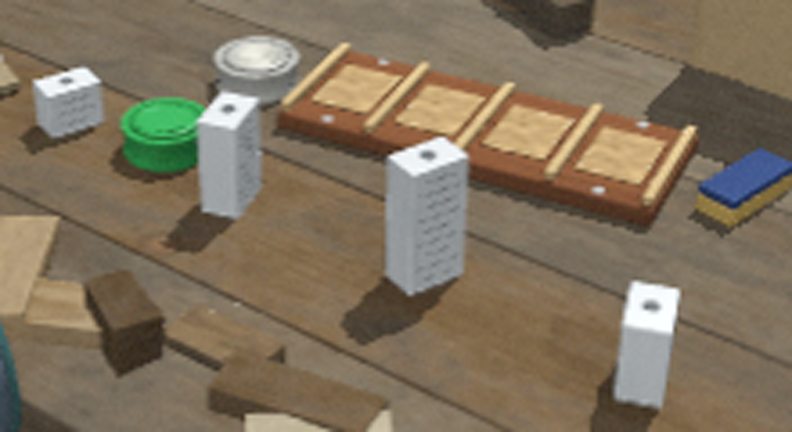

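The crop confirms that the silver-grey tin (217,161) is the wax tin and the stone is at the right end. Each block has a dark dot in the centre of its top, so I'll triangulate the dots for height and centre, take yaw from the top faces, and get the pads from cork masks.

```bash
cat > m.py <<'E'
from h import *
t=pickle.load(open("top0.pkl","rb"));s=pickle.load(open("scene0.pkl","rb"))
def up(p,off,k): return (np.array(p)+.5)/k-.5+off
def dark(f,p,r=3):
    g=cv2.cvtColor(f["img"],cv2.COLOR_RGB2GRAY).astype(float);x,y=np.round(p).astype(int)
    w=g[y-r:y+r+1,x-r:x+r+1]; m=np.clip(np.percentile(w,60)-w-25,0,None)
    yy,xx=np.mgrid[y-r:y+r+1,x-r:x+r+1]; k=(np.hypot(xx-p[0],yy-p[1])<2.3)*m
    return np.array([(k*xx).sum(),(k*yy).sum()])/k.sum()
td=[(87,357),(310,357),(531,340),(747,355)];sd=[(67,80),(228,108),(428,155),(651,306)]
B=[]
for a,b in zip(td,sd):
    pa=dark(t,up(a,(170,115),4));pb=dark(s,up(b,(180,150),3.6))
    P,e=tri(t,pa,s,pb); 
    # yaw: bright top face in the top view
    x,y=np.round(pa).astype(int);k=8;c=cv2.resize(t["img"][y-13:y+14,x-13:x+14],None,fx=k,fy=k,interpolation=cv2.INTER_CUBIC)
    g=cv2.cvtColor(c,cv2.COLOR_RGB2GRAY)
    m=cv2.morphologyEx((g>205).astype(np.uint8),cv2.MORPH_CLOSE,np.ones((25,25)))
    cn=max(cv2.findContours(m,cv2.RETR_EXTERNAL,cv2.CHAIN_APPROX_NONE)[0],key=cv2.contourArea).reshape(-1,2)
    W=plane(t,up(cn,(x-13,y-13),k),P[2])[:,:2]
    r=cv2.minAreaRect((W*1000).astype(np.float32));bx=cv2.boxPoints(r)
    e1=bx[1]-bx[0];e2=bx[2]-bx[1];l=e1 if np.hypot(*e1)>np.hypot(*e2) else e2
    yaw=np.degrees(np.arctan2(l[1],l[0]))%180
    print("top",pa.round(1),"scene",pb.round(1),"P",P.round(4),"gap",e.round(4),"rect c",np.round(r[0],1),"size",np.round(r[1],1),"yaw",yaw.round(1))
# pads
hsv=cv2.cvtColor(t["img"],cv2.COLOR_RGB2HSV)
def cork(f,x0,x1,y0,y1,k=8):
    c=cv2.resize(f["img"][y0:y1,x0:x1],None,fx=k,fy=k,interpolation=cv2.INTER_CUBIC);h=cv2.cvtColor(c,cv2.COLOR_RGB2HSV)
    m=((h[...,0]>10)&(h[...,0]<28)&(h[...,2]>170)&(h[...,1]>60)).astype(np.uint8)
    m=cv2.morphologyEx(m,cv2.MORPH_OPEN,np.ones((9,9)))
    cs=[q.reshape(-1,2) for q in cv2.findContours(m,cv2.RETR_EXTERNAL,cv2.CHAIN_APPROX_NONE)[0]]
    cs=[up(q,(x0,y0),k) for q in cs if cv2.contourArea(q)>100*k*k]
    return sorted(cs,key=lambda q:q[:,0].mean())
ct=cork(t,228,332,120,180);cs=cork(s,255,378,158,215)
print(len(ct),len(cs))
for q in ct:
    W=plane(t,q,.018)[:,:2]; r=cv2.minAreaRect((W*1000).astype(np.float32));bx=cv2.boxPoints(r)
    e1=bx[1]-bx[0];e2=bx[2]-bx[1];l=e1 if np.hypot(*e1)>np.hypot(*e2) else e2
    print("top pad",np.round(r[0],1),np.round(r[1],1),(np.degrees(np.arctan2(l[1],l[0]))%180).round(1))
for q in cs:
    W=plane(s,q,.018)[:,:2]; r=cv2.minAreaRect((W*1000).astype(np.float32))
    print("scene pad",np.round(r[0],1),np.round(r[1],1),np.round(r[2],1))
# tin, green, stone, on their tops
for n,p,z in [("tin",(217,161),.028),("green",(220,199),.028),("stone",(341,137),.022),("purple",(162,260),.028)]: print(n,plane(t,[p],z).round(3))
E
python3 m.py
```

```text
top [191.4 203.9] scene [198. 172.] P [0.4491 0.2627 0.0406] gap 0.0021 rect c [449.7 262.3] size [30.4 46.3] yaw 159.5
top [247.1 203.8] scene [243.  179.7] P [0.4424 0.0849 0.0809] gap 0.002 rect c [442.9  84.3] size [47.  30.4] yaw 17.0
top [302.2 199.5] scene [298.4 192.7] P [ 0.4511 -0.0834  0.1002] gap 0.0021 rect c [451.5 -84.4] size [30.3 46.3] yaw 159.8
top [356.2 203.3] scene [360.4 234.5] P [ 0.4414 -0.2569  0.0606] gap 0.0029 rect c [ 442.  -257.9] size [46.7 30.7] yaw 20.1
9 4
top pad [605.8 126.4] [112.9  12.7] 9.6
top pad [610.9  89.9] [71.9 54.5] 10.6
top pad [618.3  52.7] [113.9  14.5] 9.8
top pad [623.4  16.1] [72.6 55. ] 9.5
top pad [631.1 -21.8] [113.4  14. ] 9.7
top pad [636.1 -58.2] [72.1 55.3] 9.9
top pad [644.1 -95.5] [112.9  14.4] 9.7
top pad [ 649.2 -131.9] [70.8 54.6] 10.4
top pad [ 656.7 -169.7] [111.7  12.7] 9.9
scene pad [609.4  91.9] [69.4 51.9] 9.4
scene pad [621.2  17.8] [71.6 52.4] 9.3
scene pad [633.6 -56.5] [71.2 52.6] 9.3
scene pad [ 647.5 -129.7] [69.9 51.6] 9.7
tin [[0.59  0.181 0.028]]
green [[0.466 0.172 0.028]]
stone [[ 0.667 -0.226  0.022]]
purple [[0.274 0.357 0.028]]
```

```bash
cat >> m.py <<'E'
qt=[q for q in ct if 20<np.ptp(q[:,0])]; print(len(qt))
for a,b in zip(qt,cs):
    c=lambda q:np.array(cv2.minAreaRect(q.astype(np.float32))[0])
    P,e=tri(t,c(a),s,c(b));print("pad tri",P.round(4),e.round(4))
E
python3 m.py | tail -5
cat > plan.py <<'E'
# usage: plan.py x,y,z,phi_deg ...  (z = TCP height) -> shift/turn values from the present pose
import sys,numpy as np
from scipy.spatial.transform import Rotation as R
from cell import env
s=env.observe();p=np.array(s["tool_pos"]);Rt=np.array(s["eef_rot"])
print("t",s["time_s"],"pos",p.round(4),"phi",np.degrees(np.arctan2(Rt[1,1],Rt[0,1])).round(1),"open",round(s["opening"],4),"grip",s["grip_force"],"F",np.round(s["wrist_force"],1))
for a in sys.argv[1:]:
    x,y,z,ph=map(float,a.split(","));ph=np.radians(ph)
    G=np.array([[-np.sin(ph),np.cos(ph),0],[np.cos(ph),np.sin(ph),0],[0,0,-1.]])
    d=Rt.T@(np.array([x,y,z])-p);w=R.from_matrix(Rt.T@G).as_rotvec()
    print(a,"shift",(d/.3).round(3).tolist(),"turn",(w/(np.pi/2)).round(3).tolist(),"rows",round(max(np.linalg.norm(d)/.0625,np.degrees(np.linalg.norm(w))/10.7),1))
E
python3 plan.py .30,.396,.2,30 .449,.2625,.13,-20.5
```

```text
tin [[0.59  0.181 0.028]]
green [[0.466 0.172 0.028]]
stone [[ 0.667 -0.226  0.022]]
purple [[0.274 0.357 0.028]]
0
t 0.1 pos [0.1512 0.5283 0.2294] phi 74.0 open 0.0939 grip 0.0 F [-1.   0.1 -0.1]
.30,.396,.2,30 shift [-0.598, -0.287, 0.098] turn [-0.001, 0.0, 0.489] rows 4.1
.449,.2625,.13,-20.5 shift [-1.198, -0.578, 0.332] turn [-0.001, 0.001, 1.05] rows 8.8
```

```bash
sed -i 's/^qt=.*/qt=ct[1::2]/; s/; print(len(qt))//' m.py; python3 m.py | tail -4
python3 -m crank '[[0,[-0.15,-0.07,0.02],[0,0,0.118]],[0,[-0.3,-0.14,0.05],[0,0,0.236]],[0,[-0.45,-0.21,0.07],[0,0,0.354]],[0,[-0.6,-0.29,0.1],[0,0,0.472]],[0,[-0.7,-0.34,0.15],[0,0,0.59]],[0,[-0.8,-0.39,0.2],[0,0,0.708]],[0,[-0.9,-0.44,0.25],[0,0,0.826]],[0,[-1,-0.48,0.3],[0,0,0.944]]]'
python3 plan.py .4494,.2625,.13,-20.5 .4494,.2625,.032,-20.5
```

```text
pad tri [0.61   0.0909 0.0179] 0.0026
pad tri [0.6225 0.017  0.0177] 0.0027
pad tri [ 0.6354 -0.0571  0.0171] 0.0028
pad tri [ 0.6484 -0.1306  0.018 ] 0.003
time_s: 1.1
tool_pos: [0.4006, 0.3067, 0.1395]
eef_rot: [[0.196, 0.981, -0.001], [0.981, -0.196, -0.0], [-0.0, -0.001, -1.0]]
wrist_force: [0.5, 0.5, 0.1]
opening: 0.0943
grip_force: 0.0
t 1.1 pos [0.4006 0.3067 0.1395] phi -11.3 open 0.0943 grip 0.0 F [0.5 0.5 0.1]
.4494,.2625,.13,-20.5 shift [-0.113, 0.188, 0.032] turn [-0.0, 0.0, 0.102] rows 1.1
.4494,.2625,.032,-20.5 shift [-0.112, 0.189, 0.358] turn [-0.0, 0.0, 0.102] rows 2.0
```

Pads triangulate to 17–18 mm, as given. Now down onto block_40.

```bash
python3 -m crank '[[0,[-0.06,0.1,0.02],[0,0,0.05]],[0,[-0.112,0.189,0.032],[0,0,0.102]],[0,[-0.112,0.189,0.032],[0,0,0.102]],[0,[-0.112,0.189,0.14],[0,0,0.102]],[0,[-0.112,0.189,0.25],[0,0,0.102]],[0,[-0.112,0.189,0.358],[0,0,0.102]],[0,[-0.112,0.189,0.358],[0,0,0.102]],[0,[-0.112,0.189,0.358],[0,0,0.102]]]'
python3 plan.py .4494,.2625,.032,-20.5
```

```text
time_s: 2.1
tool_pos: [0.4498, 0.2649, 0.0343]
eef_rot: [[0.343, 0.939, 0.001], [0.939, -0.343, 0.001], [0.001, 0.001, -1.0]]
wrist_force: [0.5, 0.9, 0.1]
opening: 0.0943
grip_force: 0.0
t 2.1 pos [0.4498 0.2649 0.0343] phi -20.1 open 0.0943 grip 0.0 F [0.5 0.9 0.1]
.4494,.2625,.032,-20.5 shift [-0.008, 0.001, 0.008] turn [0.001, -0.001, 0.005] rows 0.1
```

```bash
python3 -m crank '[[0,[-0.008,0.001,0.006],[0,0,0.005]],[0,[-0.008,0.001,0.006],[0,0,0.005]],[1,[-0.008,0.001,0.006],[0,0,0.005]],[1,[-0.008,0.001,0.006],[0,0,0.005]],[1,[-0.008,0.001,0.006],[0,0,0.005]],[1,[-0.008,0.001,0.006],[0,0,0.005]],[1,[-0.008,0.001,0.006],[0,0,0.005]],[1,[-0.008,0.001,0.006],[0,0,0.005]]]'
python3 plan.py .4494,.2625,.2,-20.5 .52,.12,.2,0 .54,.085,.2,0 
```

```text
time_s: 3.1
tool_pos: [0.4488, 0.2617, 0.0312]
eef_rot: [[0.351, 0.936, -0.0], [0.936, -0.351, 0.0], [0.0, -0.0, -1.0]]
wrist_force: [-0.2, 0.1, -0.6]
opening: 0.0455
grip_force: 30.0
t 3.1 pos [0.4488 0.2617 0.0312] phi -20.6 open 0.0455 grip 29.999898970127106 F [-0.2  0.1 -0.6]
.4494,.2625,.2,-20.5 shift [0.003, 0.001, -0.563] turn [-0.0, -0.0, -0.001] rows 2.7
.52,.12,.2,0 shift [-0.359, 0.388, -0.563] turn [-0.0, -0.0, -0.228] rows 3.7
.54,.085,.2,0 shift [-0.445, 0.491, -0.563] turn [-0.0, -0.0, -0.228] rows 4.2
```

```bash
python3 plan.py .562,.038,.2,-3; python3 -m crank '[[1,[0,0,-0.18],[0,0,0]],[1,[0,0,-0.36],[0,0,0]],[1,[0,0,-0.54],[0,0,0]],[1,[-0.11,0.12,-0.56],[0,0,-0.04]],[1,[-0.22,0.24,-0.56],[0,0,-0.08]],[1,[-0.33,0.36,-0.56],[0,0,-0.12]],[1,[-0.44,0.48,-0.56],[0,0,-0.16]],[1,[-0.55,0.6,-0.56],[0,0,-0.2]]]'
python3 plan.py .6484,-.1307,.2,9.8 .6484,-.1307,.07,9.8 .6484,-.1307,.052,9.8
```

```text
t 3.1 pos [0.4488 0.2617 0.0312] phi -20.6 open 0.0455 grip 29.999898970127106 F [-0.2  0.1 -0.6]
.562,.038,.2,-3 shift [-0.566, 0.615, -0.563] turn [-0.0, -0.0, -0.195] rows 4.8
time_s: 4.1
tool_pos: [0.5597, 0.0425, 0.1986]
eef_rot: [[0.043, 0.999, -0.001], [0.999, -0.043, 0.0], [0.0, -0.001, -1.0]]
wrist_force: [-0.4, -0.0, -2.3]
opening: 0.046
grip_force: 30.0
t 4.1 pos [0.5597 0.0425 0.1986] phi -2.4 open 0.046 grip 30.00083327293396 F [-0.4 -0.  -2.3]
.6484,-.1307,.2,9.8 shift [-0.564, 0.32, -0.005] turn [-0.001, -0.0, -0.136] rows 3.1
.6484,-.1307,.07,9.8 shift [-0.564, 0.32, 0.428] turn [-0.001, -0.0, -0.136] rows 3.7
.6484,-.1307,.052,9.8 shift [-0.564, 0.32, 0.488] turn [-0.001, -0.0, -0.136] rows 3.9
```

```bash
python3 -m crank '[[1,[-0.14,0.08,0],[0,0,-0.03]],[1,[-0.28,0.16,0],[0,0,-0.07]],[1,[-0.42,0.24,0],[0,0,-0.1]],[1,[-0.564,0.32,0],[0,0,-0.136]],[1,[-0.564,0.32,0.15],[0,0,-0.136]],[1,[-0.564,0.32,0.3],[0,0,-0.136]],[1,[-0.564,0.32,0.42],[0,0,-0.136]],[1,[-0.564,0.32,0.42],[0,0,-0.136]]]'
python3 plan.py .6484,-.1307,.051,9.8
```

```text
time_s: 5.1
tool_pos: [0.6446, -0.1285, 0.0679]
eef_rot: [[-0.168, 0.986, -0.01], [0.986, 0.168, 0.003], [0.005, -0.01, -1.0]]
wrist_force: [0.2, 0.4, -1.1]
opening: 0.0454
grip_force: 30.0
t 5.1 pos [ 0.6446 -0.1285  0.0679] phi 9.7 open 0.0454 grip 29.999439418315887 F [ 0.2  0.4 -1.1]
.6484,-.1307,.051,9.8 shift [-0.01, 0.012, 0.056] turn [-0.006, -0.003, -0.001] rows 0.3
```

```bash
python3 -m crank '[[1,[-0.01,0.012,0],[0,0,0]],[1,[-0.01,0.012,0.01],[0,0,0]],[1,[-0.01,0.012,0.03],[0,0,0]],[1,[-0.01,0.012,0.05],[0,0,0]],[1,[-0.01,0.012,0.058],[0,0,0]],[1,[-0.01,0.012,0.06],[0,0,0]],[1,[-0.01,0.012,0.06],[0,0,0]],[1,[-0.01,0.012,0.06],[0,0,0]]]'
python3 plan.py .6484,-.1307,.049,9.8
```

```text
time_s: 6.1
tool_pos: [0.652, -0.1317, 0.0555]
eef_rot: [[-0.168, 0.986, 0.001], [0.986, 0.168, -0.0], [-0.0, 0.001, -1.0]]
wrist_force: [0.3, 0.2, -2.2]
opening: 0.0458
grip_force: 30.0
t 6.1 pos [ 0.652  -0.1317  0.0555] phi 9.7 open 0.0458 grip 29.99953418970108 F [ 0.3  0.2 -2.2]
.6484,-.1307,.049,9.8 shift [0.005, -0.011, 0.022] turn [0.0, 0.0, -0.001] rows 0.1
```

```bash
python3 -m crank '[[1,[0.005,-0.011,0.01],[0,0,0]],[1,[0.005,-0.011,0.018],[0,0,0]],[1,[0.005,-0.011,0.022],[0,0,0]],[1,[0.005,-0.011,0.022],[0,0,0]],[0.6,[0.005,-0.011,0.022],[0,0,0]],[0.3,[0.005,-0.011,0.022],[0,0,0]],[0,[0.005,-0.011,0.022],[0,0,0]],[0,[0.005,-0.011,0.022],[0,0,0]]]'
python3 plan.py .6484,-.1307,.2,9.8 .545,-.194,.2,15
```

```text
time_s: 7.1
tool_pos: [0.6485, -0.1308, 0.0484]
eef_rot: [[-0.168, 0.986, 0.0], [0.986, 0.168, 0.0], [0.0, 0.0, -1.0]]
wrist_force: [0.5, -0.3, -0.2]
opening: 0.0725
grip_force: 0.0
t 7.1 pos [ 0.6485 -0.1308  0.0484] phi 9.7 open 0.0725 grip 0.0 F [ 0.5 -0.3 -0.2]
.6484,-.1307,.2,9.8 shift [0.0, -0.0, -0.505] turn [0.0, -0.0, -0.001] rows 2.4
.545,-.194,.2,15 shift [-0.15, -0.375, -0.505] turn [0.0, -0.0, -0.059] rows 3.1
```

```bash
python3 plan.py .4417,-.2574,.12,20.1;  python3 -m crank '[[0,[0,0,-0.16],[0,0,0]],[0,[0,0,-0.32],[0,0,0]],[0,[-0.05,-0.13,-0.45],[0,0,-0.02]],[0,[-0.12,-0.3,-0.45],[0,0,-0.04]],[0,[-0.19,-0.47,-0.42],[0,0,-0.07]],[0,[-0.26,-0.62,-0.36],[0,0,-0.1]],[0,[-0.3,-0.748,-0.3],[0,0,-0.115]],[0,[-0.3,-0.748,-0.24],[0,0,-0.115]]]'
python3 plan.py .4417,-.2574,.12,20.1 .4417,-.2574,.046,20.1
```

```text
t 7.1 pos [ 0.6485 -0.1308  0.0484] phi 9.7 open 0.0725 grip 0.0 F [ 0.5 -0.3 -0.2]
.4417,-.2574,.12,20.1 shift [-0.3, -0.75, -0.239] turn [0.0, -0.0, -0.116] rows 4.0
time_s: 8.1
tool_pos: [0.4407, -0.2583, 0.1203]
eef_rot: [[-0.339, 0.941, 0.001], [0.941, 0.339, -0.001], [-0.001, 0.0, -1.0]]
wrist_force: [0.5, 1.1, 0.7]
opening: 0.0942
grip_force: 0.0
t 8.1 pos [ 0.4407 -0.2583  0.1203] phi 19.8 open 0.0942 grip 0.0 F [0.5 1.1 0.7]
.4417,-.2574,.12,20.1 shift [0.002, 0.004, 0.001] turn [0.0, 0.0, -0.003] rows 0.0
.4417,-.2574,.046,20.1 shift [0.002, 0.004, 0.248] turn [0.0, 0.0, -0.003] rows 1.2
```

```bash
python3 -m crank '[[0,[0.001,0.002,0.08],[0,0,0]],[0,[0.001,0.002,0.16],[0,0,0]],[0,[0.001,0.002,0.245],[0,0,0]],[0,[0.001,0.002,0.245],[0,0,0]],[1,[0.001,0.002,0.245],[0,0,0]],[1,[0.001,0.002,0.245],[0,0,0]],[1,[0.001,0.002,0.245],[0,0,0]],[1,[0.001,0.002,0.245],[0,0,0]]]'
python3 plan.py .4417,-.2574,.2,20.1 .6349,-.0572,.2,9.8
```

```text
time_s: 9.1
tool_pos: [0.443, -0.2569, 0.0477]
eef_rot: [[-0.342, 0.94, 0.001], [0.94, 0.342, -0.001], [-0.001, 0.001, -1.0]]
wrist_force: [-0.5, -0.6, -0.6]
opening: 0.0571
grip_force: 0.0
t 9.1 pos [ 0.443  -0.2569  0.0477] phi 20.0 open 0.0571 grip 0.0 F [-0.5 -0.6 -0.6]
.4417,-.2574,.2,20.1 shift [-0.0, -0.004, -0.508] turn [0.0, 0.001, -0.001] rows 2.4
.6349,-.0572,.2,9.8 shift [0.406, 0.829, -0.507] turn [0.001, 0.0, 0.114] rows 5.1
```

```bash
python3 -m crank '[[1,[0,0,0],[0,0,0]],[1,[0,0,0],[0,0,0]],[1,[0,0,0],[0,0,0]],[1,[0,0,-0.15],[0,0,0]],[1,[0,0,-0.3],[0,0,0]],[1,[0,0,-0.42],[0,0,0]],[1,[0.07,0.14,-0.48],[0,0,0.02]],[1,[0.14,0.29,-0.48],[0,0,0.04]]]'
python3 plan.py .6349,-.0572,.12,9.8 .6349,-.0572,.07,9.8
```

```text
time_s: 10.1
tool_pos: [0.5115, -0.1875, 0.1931]
eef_rot: [[-0.28, 0.96, 0.004], [0.96, 0.28, -0.002], [-0.003, 0.003, -1.0]]
wrist_force: [0.2, 0.4, -2.8]
opening: 0.0458
grip_force: 30.0
t 10.1 pos [ 0.5115 -0.1875  0.1931] phi 16.2 open 0.0458 grip 29.984240233898163 F [ 0.2  0.4 -2.8]
.6349,-.0572,.12,9.8 shift [0.303, 0.516, 0.245] turn [0.002, 0.002, 0.072] rows 3.1
.6349,-.0572,.07,9.8 shift [0.303, 0.515, 0.411] turn [0.002, 0.002, 0.072] rows 3.5
```

```bash
python3 -m crank '[[1,[0.08,0.13,0],[0,0,0.02]],[1,[0.16,0.27,0],[0,0,0.04]],[1,[0.23,0.4,0],[0,0,0.06]],[1,[0.303,0.515,0],[0,0,0.072]],[1,[0.303,0.515,0.1],[0,0,0.072]],[1,[0.303,0.515,0.25],[0,0,0.072]],[1,[0.303,0.515,0.37],[0,0,0.072]],[1,[0.303,0.515,0.37],[0,0,0.072]]]'
python3 -m crank '[[1,[0,0,0],[0,0,0]],[1,[0,0,0],[0,0,0]],[1,[0,0,0],[0,0,0]],[1,[0,0,0],[0,0,0]],[1,[0,0,0],[0,0,0]],[1,[0,0,0],[0,0,0]],[1,[0,0,0],[0,0,0]],[1,[0,0,0],[0,0,0]]]' >/dev/null
python3 plan.py .6349,-.0572,.066,9.8
```

```text
time_s: 11.1
tool_pos: [0.6292, -0.0559, 0.0747]
eef_rot: [[-0.173, 0.985, -0.011], [0.985, 0.173, 0.002], [0.004, -0.01, -1.0]]
wrist_force: [0.3, 0.2, -2.5]
opening: 0.0459
grip_force: 30.0
t 12.1 pos [ 0.6326 -0.0566  0.0801] phi 9.9 open 0.0459 grip 29.985860288143158 F [ 0.2  0.3 -2.3]
.6349,-.0572,.066,9.8 shift [-0.003, 0.007, 0.047] turn [-0.0, -0.0, 0.002] rows 0.2
```

```bash
python3 -m crank '[[1,[-0.003,0.007,0.015],[0,0,0]],[1,[-0.003,0.007,0.03],[0,0,0]],[1,[-0.003,0.007,0.042],[0,0,0]],[1,[-0.003,0.007,0.047],[0,0,0]],[1,[-0.003,0.007,0.047],[0,0,0]],[1,[-0.003,0.007,0.047],[0,0,0]],[0,[-0.003,0.007,0.047],[0,0,0]],[0,[-0.003,0.007,0.047],[0,0,0]]]'
python3 plan.py .4513,-.0839,.16,-20.2
```

```text
time_s: 13.1
tool_pos: [0.6353, -0.0572, 0.0668]
eef_rot: [[-0.173, 0.985, 0.001], [0.985, 0.173, -0.0], [-0.0, 0.001, -1.0]]
wrist_force: [-0.2, 0.4, 0.3]
opening: 0.0626
grip_force: 0.0
t 13.1 pos [ 0.6353 -0.0572  0.0668] phi 9.9 open 0.0626 grip 0.0 F [-0.2  0.4  0.3]
.4513,-.0839,.16,-20.2 shift [0.018, -0.619, -0.311] turn [0.001, 0.0, 0.335] rows 3.3
```

```bash
python3 -m crank '[[0,[0,0,0],[0,0,0]],[0,[0,0,-0.14],[0,0,0]],[0,[0,0,-0.28],[0,0,0]],[0,[0.005,-0.16,-0.4],[0,0,0.09]],[0,[0.01,-0.32,-0.4],[0,0,0.18]],[0,[0.015,-0.48,-0.4],[0,0,0.27]],[0,[0.018,-0.619,-0.36],[0,0,0.335]],[0,[0.018,-0.619,-0.31],[0,0,0.335]]]'
python3 plan.py .4513,-.0839,.076,-20.2
```

```text
time_s: 14.1
tool_pos: [0.4495, -0.0841, 0.1596]
eef_rot: [[0.347, 0.938, 0.002], [0.938, -0.347, -0.001], [0.0, 0.002, -1.0]]
wrist_force: [1.1, 0.3, 0.0]
opening: 0.0935
grip_force: 0.0
t 14.1 pos [ 0.4495 -0.0841  0.1596] phi -20.3 open 0.0935 grip 0.0 F [1.1 0.3 0. ]
.4513,-.0839,.076,-20.2 shift [0.003, 0.005, 0.279] turn [0.001, -0.0, -0.001] rows 1.3
```

```bash
python3 - <<'E'
from cell import env
import cv2,pickle
f=env.grab_frame("top"); cv2.imwrite("pics/top1.png",cv2.resize(f["img"][105:225,170:370],None,fx=4,fy=4,interpolation=cv2.INTER_CUBIC)[:,:,::-1]);pickle.dump(f,open("top1.pkl","wb"))
E
```

```text
(no output)
```

View pics/top1.png

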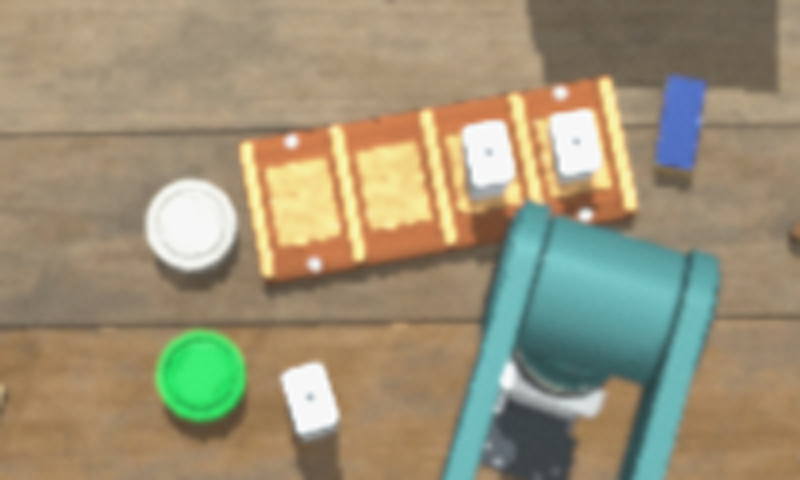

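The 60 and 40 blocks stand in bays c (dot at crop 489,152) and d (576,142), and the tin and stone are untouched. Now grasp block_100.

```bash
python3 - <<'E'
from h import *
t=pickle.load(open("top1.pkl","rb"))
for p,z in [((489,152),.078),((576,142),.058)]:
    print(plane(t,[(np.array(p)+.5)/4-.5+(170,105)],z).round(4))
E
python3 -m crank '[[0,[0.003,0.003,0.05],[0,0,0]],[0,[0.003,0.003,0.12],[0,0,0]],[0,[0.003,0.003,0.2],[0,0,0]],[0,[0.003,0.003,0.279],[0,0,0]],[0,[0.003,0.003,0.279],[0,0,0]],[0,[0.003,0.003,0.279],[0,0,0]],[1,[0.003,0.003,0.279],[0,0,0]],[1,[0.003,0.003,0.279],[0,0,0]]]'
python3 plan.py .4513,-.0839,.076,-20.2
```

```text
[[ 0.6354 -0.0587  0.078 ]]
[[ 0.6478 -0.1302  0.058 ]]
time_s: 15.15
tool_pos: [0.4529, -0.0835, 0.0763]
eef_rot: [[0.345, 0.938, 0.002], [0.938, -0.345, -0.0], [0.0, 0.002, -1.0]]
wrist_force: [0.7, -0.5, -0.8]
opening: 0.0772
grip_force: 0.0
t 15.15 pos [ 0.4529 -0.0835  0.0763] phi -20.2 open 0.0772 grip 0.0 F [ 0.7 -0.5 -0.8]
.4513,-.0839,.076,-20.2 shift [-0.003, -0.004, 0.001] turn [0.001, -0.0, -0.0] rows 0.0
```

```bash
python3 -m crank '[[1,[-0.002,-0.002,0],[0,0,0]],[1,[-0.002,-0.002,0],[0,0,0]],[1,[-0.002,-0.002,0],[0,0,0]],[1,[-0.002,-0.002,0],[0,0,0]],[1,[-0.002,-0.002,0],[0,0,0]],[1,[-0.002,-0.002,-0.13],[0,0,0]],[1,[-0.002,-0.002,-0.26],[0,0,0]],[1,[-0.002,-0.002,-0.38],[0,0,0]]]'
python3 plan.py .61,.0909,.19,9.8 .61,.0909,.11,9.8
```

```text
time_s: 16.15
tool_pos: [0.4509, -0.0835, 0.1897]
eef_rot: [[0.345, 0.938, -0.001], [0.938, -0.345, 0.001], [0.0, -0.001, -1.0]]
wrist_force: [0.6, 0.2, -3.4]
opening: 0.0459
grip_force: 30.0
t 16.15 pos [ 0.4509 -0.0835  0.1897] phi -20.2 open 0.0459 grip 29.990168809890747 F [ 0.6  0.2 -3.4]
.61,.0909,.19,9.8 shift [0.729, 0.297, -0.001] turn [-0.001, -0.0, -0.333] rows 3.8
.61,.0909,.11,9.8 shift [0.729, 0.297, 0.265] turn [-0.001, -0.0, -0.333] rows 4.0
```

```bash
python3 -m crank '[[1,[0.14,0.06,0],[0,0,-0.06]],[1,[0.29,0.12,0],[0,0,-0.13]],[1,[0.44,0.18,0],[0,0,-0.2]],[1,[0.59,0.24,0],[0,0,-0.27]],[1,[0.729,0.297,0],[0,0,-0.333]],[1,[0.729,0.297,0.08],[0,0,-0.333]],[1,[0.729,0.297,0.18],[0,0,-0.333]],[1,[0.729,0.297,0.26],[0,0,-0.333]]]' >/dev/null
python3 -m crank '[[1,[0,0,0],[0,0,0]],[1,[0,0,0],[0,0,0]],[1,[0,0,0],[0,0,0]],[1,[0,0,0],[0,0,0]],[1,[0,0,0],[0,0,0]],[1,[0,0,0],[0,0,0]],[1,[0,0,0],[0,0,0]],[1,[0,0,0],[0,0,0]]]' >/dev/null
python3 plan.py .61,.0909,.0945,9.8
```

```text
t 18.15 pos [0.6105 0.0908 0.1113] phi 9.8 open 0.0457 grip 29.991868436336517 F [ 0.4  0.  -2.7]
.61,.0909,.0945,9.8 shift [0.001, -0.002, 0.056] turn [-0.0, -0.0, -0.0] rows 0.3
```

```bash
python3 -m crank '[[1,[0,-0.002,0.015],[0,0,0]],[1,[0,-0.002,0.03],[0,0,0]],[1,[0,-0.002,0.045],[0,0,0]],[1,[0,-0.002,0.054],[0,0,0]],[1,[0,-0.002,0.056],[0,0,0]],[1,[0,-0.002,0.056],[0,0,0]],[0,[0,-0.002,0.056],[0,0,0]],[0,[0,-0.002,0.056],[0,0,0]]]'
python3 plan.py .4427,.0846,.15,17
```

```text
time_s: 19.15
tool_pos: [0.6106, 0.0907, 0.0957]
eef_rot: [[-0.17, 0.986, 0.002], [0.986, 0.17, 0.0], [-0.0, 0.002, -1.0]]
wrist_force: [-0.6, -0.5, 0.6]
opening: 0.0624
grip_force: 0.0
t 19.15 pos [0.6106 0.0907 0.0957] phi 9.8 open 0.0624 grip 0.0 F [-0.6 -0.5  0.6]
.4427,.0846,.15,17 shift [0.075, -0.555, -0.182] turn [0.001, 0.0, -0.08] rows 2.8
```

```bash
python3 -m crank '[[0,[0,0,0],[0,0,0]],[0,[0,0,-0.12],[0,0,0]],[0,[0,0,-0.24],[0,0,0]],[0,[0.015,-0.12,-0.34],[0,0,-0.02]],[0,[0.035,-0.27,-0.34],[0,0,-0.04]],[0,[0.055,-0.42,-0.32],[0,0,-0.06]],[0,[0.075,-0.555,-0.25],[0,0,-0.08]],[0,[0.075,-0.555,-0.18],[0,0,-0.08]]]' >/dev/null
python3 plan.py .4427,.0846,.061,17
```

```text
t 20.15 pos [0.4399 0.0847 0.1487] phi 17.0 open 0.0939 grip 0.0 F [ 0.5 -0.1  0.5]
.4427,.0846,.061,17 shift [-0.003, 0.008, 0.292] turn [0.001, 0.0, 0.0] rows 1.4
```

```bash
python3 -m crank '[[0,[-0.002,0.003,0.05],[0,0,0]],[0,[-0.002,0.003,0.12],[0,0,0]],[0,[-0.002,0.003,0.2],[0,0,0]],[0,[-0.002,0.003,0.288],[0,0,0]],[0,[-0.002,0.003,0.288],[0,0,0]],[0,[-0.002,0.003,0.288],[0,0,0]],[1,[-0.002,0.003,0.288],[0,0,0]],[1,[-0.002,0.003,0.288],[0,0,0]]]' >/dev/null
python3 plan.py .4427,.0846,.061,17
python3 -m crank '[[1,[0,0,0],[0,0,0]],[1,[0,0,0],[0,0,0]],[1,[0,0,0],[0,0,0]],[1,[0,0,0],[0,0,0]],[1,[0,0,0],[0,0,0]],[1,[0,0,-0.15],[0,0,0]],[1,[0,0,-0.3],[0,0,0]],[1,[0,0,-0.45],[0,0,0]]]' >/dev/null
python3 plan.py .6225,.017,.19,9.8 .6225,.017,.1,9.8
```

```text
t 21.15 pos [0.4439 0.0843 0.0633] phi 17.0 open 0.0771 grip 0.0 F [ 0.6 -0.6 -0.5]
.4427,.0846,.061,17 shift [0.002, -0.003, 0.008] turn [0.001, 0.0, -0.0] rows 0.0
t 22.15 pos [0.4423 0.0842 0.1975] phi 17.0 open 0.0462 grip 29.918012022972107 F [ 0.   0.2 -1.9]
.6225,.017,.19,9.8 shift [-0.39, 0.509, 0.024] turn [-0.001, -0.0, 0.08] rows 3.1
.6225,.017,.1,9.8 shift [-0.39, 0.51, 0.324] turn [-0.001, -0.0, 0.08] rows 3.5
```

```bash
python3 -m crank '[[1,[-0.09,0.12,0],[0,0,0.02]],[1,[-0.19,0.25,0],[0,0,0.04]],[1,[-0.29,0.38,0],[0,0,0.06]],[1,[-0.39,0.509,0],[0,0,0.08]],[1,[-0.39,0.509,0],[0,0,0.08]],[1,[-0.39,0.509,0.12],[0,0,0.08]],[1,[-0.39,0.509,0.22],[0,0,0.08]],[1,[-0.39,0.509,0.32],[0,0,0.08]]]' >/dev/null
python3 -m crank '[[1,[0,0,0],[0,0,0]],[1,[0,0,0],[0,0,0]],[1,[0,0,0],[0,0,0]],[1,[0,0,0],[0,0,0]],[1,[0,0,0],[0,0,0]],[1,[0,0,0],[0,0,0]],[1,[0,0,0],[0,0,0]],[1,[0,0,0],[0,0,0]]]' >/dev/null
python3 plan.py .6225,.017,.0805,9.8
```

```text
t 24.15 pos [0.6232 0.0169 0.1011] phi 9.8 open 0.046 grip 29.91826683282852 F [-0.1 -0.4 -2.7]
.6225,.017,.0805,9.8 shift [0.001, -0.002, 0.069] turn [-0.0, -0.0, -0.0] rows 0.3
```

```bash
python3 -m crank '[[1,[0.001,-0.002,0.015],[0,0,0]],[1,[0.001,-0.002,0.035],[0,0,0]],[1,[0.001,-0.002,0.052],[0,0,0]],[1,[0.001,-0.002,0.065],[0,0,0]],[1,[0.001,-0.002,0.068],[0,0,0]],[1,[0.001,-0.002,0.068],[0,0,0]],[0,[0.001,-0.002,0.068],[0,0,0]],[0,[0.001,-0.002,0.068],[0,0,0]]]'
python3 -m crank '[[0,[0,0,0],[0,0,0]],[0,[0,0,-0.12],[0,0,0]],[0,[0,0,-0.24],[0,0,0]],[0,[0,-0.12,-0.36],[0,0,0]],[0,[0,-0.3,-0.36],[0,0,0]],[0,[0,-0.48,-0.36],[0,0,0]],[0,[0,-0.66,-0.36],[0,0,0]],[0,[0,-0.84,-0.36],[0,0,0]]]' | head -2
python3 - <<'E'
from cell import env
import cv2,pickle,numpy as np
o=[]
for n,(x0,y0) in [("top",(200,105)),("scene",(190,120))]:
    f=env.grab_frame(n);pickle.dump(f,open(n+"2.pkl","wb"))
    o.append(cv2.resize(f["img"][y0:y0+100,x0:x0+200],None,fx=3,fy=3,interpolation=cv2.INTER_CUBIC))
cv2.imwrite("pics/end.png",np.vstack(o)[:,:,::-1])
E
```

```text
time_s: 25.15
tool_pos: [0.6233, 0.0171, 0.0818]
eef_rot: [[-0.17, 0.986, 0.002], [0.986, 0.17, -0.0], [-0.0, 0.002, -1.0]]
wrist_force: [-0.3, -0.4, -0.1]
opening: 0.0621
grip_force: 0.0
time_s: 26.15
tool_pos: [0.3727, -0.0258, 0.1891]
```

View pics/end.png

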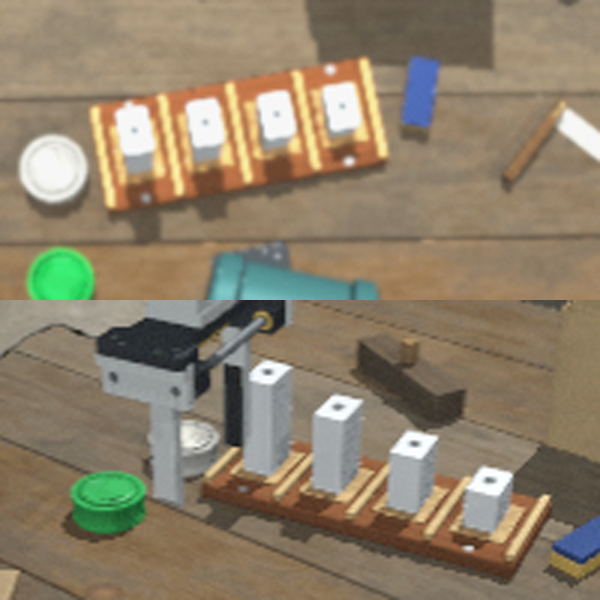

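The end picture shows all four blocks upright in their bays, stepping down from the tin to the stone. Top dots are at crop (134,130), (206,122), (277,113) and (342,106); scene dots at (269,72), (338,107), (415,143) and (491,179) in the lower half. I'll check these positions in numbers before handing in.

```bash
python3 - <<'E'
from h import *
t=pickle.load(open("top2.pkl","rb"));s=pickle.load(open("scene2.pkl","rb"))
pads=[(.61,.0909),(.6225,.017),(.6354,-.0571),(.6484,-.1306)]
for a,b,q in zip([(134,130),(206,122),(277,113),(342,106)],[(269,72),(338,107),(415,143),(491,179)],pads):
    P,e=tri(t,(np.array(a)+.5)/3-.5+(200,105),s,(np.array(b)+.5)/3-.5+(190,120));print(P.round(4),e.round(4),"off mm",np.round((P[:2]-q)*1000,1))
E
python3 plan.py
```

```text
[0.6105 0.0903 0.1172] 0.0004 off mm [ 0.5 -0.6]
[0.6217 0.0174 0.0979] 0.0031 off mm [-0.8  0.4]
[ 0.6354 -0.058   0.0783] 0.0028 off mm [-0.  -0.9]
[ 0.6475 -0.1296  0.0594] 0.0013 off mm [-0.9  1. ]
t 26.25 pos [ 0.3704 -0.0257  0.1887] phi 9.7 open 0.094 grip 0.0 F [-0.1 -0.4 -0.1]
```

All blocks are within about 1.5 mm of their pads, and their top heights are right.

```bash
python3 -c "
from cell import env
print(env.job_done())"
```

```text
the job is handed in; nothing more can be done
None
```

The job is handed in: all four blocks stand upright on the rack, tallest (100 mm) by the wax tin down to shortest (40 mm) by the stone, each measured within about 1.5 mm of its pad centre, at about 26 s of the 102 s allowed; the hand-in returned no verdict.

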